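# Load the kiln rack in reverse order

### The job

Move the four bisque pots from the wooden ware board onto the grey kiln rack in reverse order: the pot that stands leftmost on the board goes onto the rightmost setter disc of the rack, the next onto the second from the right, and so on, until the one that stood rightmost is on the leftmost disc (left and right as the robot sees them). Stand each one upright in the middle of its disc, setting it down gently, and tip none over on the way.

Things in the scene. Friction and masses are not known exactly. Their poses are not given: they have to be found in the camera images.
- tumbler: Plain straight open tumbler of off-white unglazed bisque, round, 46 mm across, 80 mm tall, wall 4 mm, about 160 g. Loose; origin at the centre of its underside, z up along its axis.
- vase: Off-white bisque bud vase: round belly 60 mm across at 18 mm above the foot, foot 42 mm across, narrowing to a straight round neck 28 mm across from 48 mm above the foot up to the top at 90 mm; solid, about 200 g. Easily held by the neck. Loose; origin at the centre of its underside, z up along its axis.
- bowl: Low, wide, straight-sided open round bowl of off-white bisque, 60 mm across, 48 mm tall, wall 5 mm, about 180 g. Loose; origin at the centre of its underside, z up along its axis.
- square_pot: Square open pot of off-white bisque, 48 x 48 mm, 62 mm tall, wall 5 mm, about 200 g, turned up to 0.35 rad to its board. x and y are square to its sides. Loose; origin at the centre of its underside, z up along its axis.
- ware_board: Fixed wooden board, 110 mm deep (x) by 370 long (y), top 30 mm above the table; nearer or farther than the kiln rack. At the start the pots stand on it in a row in chance order, each on a plaster bat; bats at x = 0, y = +126, +42, -42, -126 mm, pots within 5 mm of them each way. Origin: centre of its underside, on the table. +y is the robot's left, within 0.15 rad.
- kiln_rack: Fixed grey kiln shelf on round props, 110 mm deep (x) by 370 long (y), slab top 40 mm above the table, with four empty flat round plaster setter discs 74 mm across, at x = 0, y = +126, +42, -42, -126 mm, their tops 46 mm above the table. Origin: centre of its underside, on the table. +y is the robot's left, within 0.15 rad.
- bat_tumbler: Round disc, 72 mm across, of white plaster, 8 mm thick, fixed on the ware board, on which the tumbler stands at the start; it stays behind and so marks that pot's first place in the row. Origin: centre of its underside, on the board's top; its upper face is 38 mm above the table.
- bat_vase: Square slab, 66 x 66 mm, of white plaster, 8 mm thick, fixed on the ware board, on which the vase stands at the start; it stays behind and so marks that pot's first place in the row. Origin: centre of its underside, on the board's top; its upper face is 38 mm above the table.
- bat_bowl: Hexagonal slab, 62 mm across flats, of white plaster, 8 mm thick, fixed on the ware board, on which the bowl stands at the start; it stays behind and so marks that pot's first place in the row. Origin: centre of its underside, on the board's top; its upper face is 38 mm above the table.
- bat_square_pot: Plus-shaped slab, 66 mm across with arms 30 mm wide, of white plaster, 8 mm thick, fixed on the ware board, on which the square pot stands at the start; it stays behind and so marks that pot's first place in the row. Origin: centre of its underside, on the board's top; its upper face is 38 mm above the table.
Things that resemble listed ones, but are neither listed nor needed, are in the scene too. Leave any blue look-alike of the bowl alone.

How it is judged:
By the outcome, as a careful person would: the job done as asked, in the order asked, and still so for the second after the job is handed in, with the robot touching nothing.
It also fails if it takes over 109 s, if anything falls off the work surface, if the arm or the gripper's body presses on something with over 40 N, if the wrist force passes 120 N, or if a joint passes its speed limit or range.

### The arm

A 7-joint arm with a two-finger parallel gripper is mounted at the origin on the work surface. World frame = base frame: x ahead of the robot, y to its left, z up, the work surface at z = 0. Lengths are in m, angles in rad, forces in N, time in s.
With the tool pointing down it reaches from about 0.425 to 0.925 m from the base axis. Payload 6.8 kg.
Tool frame: the origin (TCP) lies at the very end of the fingers, on their centre line; the grasp point (between the pads) lies 19 mm behind it; z points along the fingers, y is the line along which they close (so a half turn about z gives the same grasp; the last joint's range is limited). The gripper opens to 88 mm and grips with 3 to 60 N. Pads are 20 mm wide; open, the fingers measure 115 mm over their backs; the gripper's body (75 mm by 178 mm) begins 61 mm behind the grasp point.
Start: joints at [1.105, 0.477, 0.022, 1.555, -0.011, 1.109, -0.083], TCP at [0.236, -0.632, 0.223] pointing down, gripper open.
Joint ranges: [-2.96, 2.96], [-0.34, 2.1], [-1.41, 1.46], [0.24, 2.44], [-1.37, 4.51], [0.17, 1.92], [-2.96, 2.96]. Speed limits (rad/s): [2.39, 2.39, 3.14, 3.14, 3.14, 3.14, 3.14].

### API

Orientations are given as a rotation vector (axis times angle).
In Python, from rig import r, imaging, job gives the robot as it stands.
- The arm moves only by the tool step_arm, never from a script. Its argument "series" is a list that holds one entry, the list of rows, each a list of 7 numbers: the shift along the tool's x, y, z as a fraction of full scale, then the turn, a rotation vector about the tool's x, y, z as a fraction of full scale, then the opening, from -1 (shut) to 1 (fully open). In form: [[[x, y, z, ax, ay, az, jaw], ...]]. A call has exactly 10 rows; each row is the pose to reach, as a shift and turn from the pose commanded when the call began, along the tool's axes at that moment; what a row does not reach only later rows make up. Full scale, the value 1, is 1 m for a shift and 30 degrees for a turn. A row lasts 1/10 s, in which the tool goes at most 50 mm and 8.59 degrees, less where a joint would pass 70% of its speed; a pose out of reach is approached as far as the arm can. A call with a number of a shift or a turn outside -1 to 1 is refused whole. A call with a gripper value outside its range is refused whole. The fingers move at their own pace and stop on an object; "squeeze" is the grip in N (left out, the last holds). Time passes only in rows, so rows that repeat a pose let the fingers close, or fill a call up. It gives the time, the measured TCP pose, the force, the opening and the grip force at its end, in the units of the state.
- r.observe(): the state, without advancing time (a new reading comes with each control period).
- imaging.get_image(name): name is "scene" or "top" or "wrist"; returns the picture (480x640x3 uint8, blue, green, red); there is no depth.
- imaging.camera_info(name): a dict with "mtx" (3x3 intrinsics, pixels), "pose" (4x4, takes a point from camera to world coordinates); the wrist camera has in their place "tool_from_camera" (4x4, takes a point from camera to tool coordinates, whose origin is the TCP and whose axes are the flange's). Camera axes: x right, y down, z forward; pixel columns grow to the right and rows downward; lengths in m; the calibration is good to about 2 mm. A picture is of the moment at which its call begins: read the wrist's pose just before it. camera_info takes no time and is no camera call.
- job.close_job(): hands the job in; it is judged then, once.
The state is a dict: "t": time; "joints": joint angles; "qd": joint speeds; "tau": joint torques, N m; "ee_pos": TCP position; "eef_rot": TCP orientation; "ft_force": force on the tool from outside, world axes, zero at the start; "ft_torque": the same for the moment, N m; "gripper_width": opening from 0.0 (shut) to 1.0 (fully open); "grip_force": force on a finger pad.
Only numpy, scipy, OpenCV 4.12 (cv2) and the standard library are available. Lean on these libraries where they do the work, as an engineer would, in place of code of your own. Each camera call takes 0.05 s, during which the arm holds its last target. There are 200 camera calls.

## Working session

There is one attempt and no reset: what is moved stays moved. The work goes in short steps, Python scripts to look and compute and a tool call to move; the robot and the scene stay as the last step left them, time stands still between calls to the robot, and variables do not carry over. Pictures are saved under pics/ and viewed, at most 14 in all, crops included, and the job is handed in when it is done.

Besides the shell and the picture viewer there is one more tool, called after "Request:" as name(argument=value, ...), one argument or row to a line, values as JSON. step_arm: Moves the arm, as the interface text tells. Its arguments: {"type":"object","properties":{"series":{"type":"array","items":{"type":"array","items":{"type":"array","items":{"type":"number","minimum":-1,"maximum":1}}}},"squeeze":{"type":"number"}},"required":["series"]}

```bash
mkdir -p pics; ls; python3 - <<'E'
from rig import r, imaging, job
import cv2,numpy as np
np.set_printoptions(precision=4,suppress=True)
s=r.observe(); print(s)
for n in ("scene","top"):
    cv2.imwrite(f"pics/{n}0.png",imaging.get_image(n)); c=imaging.camera_info(n); print(n,c["mtx"],c["pose"])
print(imaging.camera_info("wrist"))
E
```

```text
pics
{'t': 0.0, 'joints': array([ 1.1049,  0.4778,  0.0223,  1.5564, -0.0115,  1.1093, -0.0831]), 'qd': array([-0.0005, -0.0004, -0.0006, -0.0014,  0.0006, -0.0001, -0.0002]), 'tau': array([  0.0001, -58.2864,   1.5345, -27.2609,  -0.0543,   0.017 ,
         0.0002]), 'ee_pos': array([ 0.2362, -0.6317,  0.2217]), 'eef_rot': array([-3.0898, -0.5588,  0.0007]), 'ft_force': array([ 0.1917, -0.8249, -0.6616]), 'ft_torque': array([ 0.0232, -0.0318,  0.0117]), 'grip_force': 0.0, 'gripper_width': 0.9991609960092016}
scene [[477.9532   0.     318.892 ]
 [  0.     477.9532 233.4353]
 [  0.       0.       1.    ]] [[-0.725   0.4372 -0.5322  1.0114]
 [ 0.6887  0.4723 -0.5501  0.4272]
 [ 0.0108 -0.7654 -0.6435  0.5039]
 [ 0.      0.      0.      1.    ]]
top [[550.2217   0.     312.6707]
 [  0.     550.2217 239.8069]
 [  0.       0.       1.    ]] [[ 0.0297 -0.9768  0.212   0.4189]
 [-0.9995 -0.0303  0.0006  0.0675]
 [ 0.0058 -0.2119 -0.9773  1.0034]
 [ 0.      0.      0.      1.    ]]
{'mtx': array([[373.5866,   0.    , 317.2286],
       [  0.    , 373.5866, 238.143 ],
       [  0.    ,   0.    ,   1.    ]]), 'tool_from_camera': array([[-0.0005, -0.9563, -0.2924,  0.0801],
       [ 1.    , -0.0006,  0.0001, -0.0021],
       [-0.0002, -0.2924,  0.9563, -0.163 ],
       [ 0.    ,  0.    ,  0.    ,  1.    ]])}
```

View pics/top0.png

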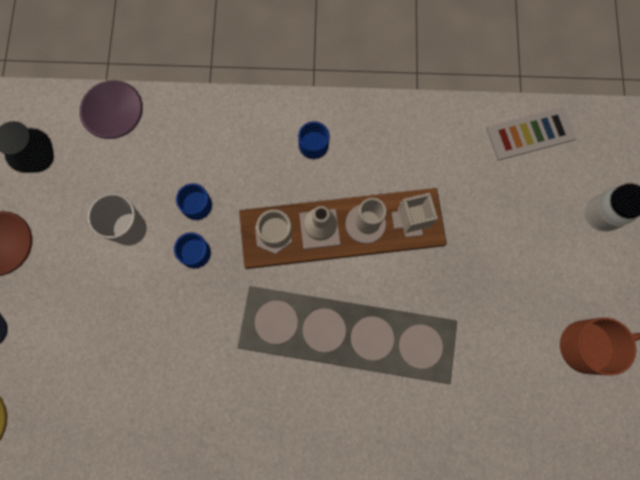

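View pics/scene0.png

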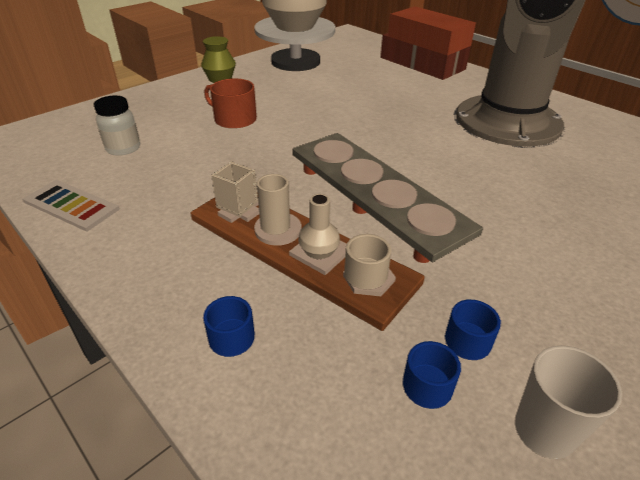

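The top view shows both rows, and left in the image is the robot's left.
- **Pots on the wooden board, left to right:** bowl (274,228) on the hexagon, vase (320,220) on the square, tumbler (370,215) on the round bat, square pot (417,212) on the plus.
- **Rack discs, left to right:** (276,322), (324,330), (372,338), (421,346).
- **Look-alikes:** blue cups at (193,202), (192,250) and (313,140), and a big off-white cup at (112,217). None of these are on the board, so I leave them alone.

```bash
cat > h.py <<'E'
import cv2,numpy as np
from scipy.spatial.transform import Rotation as R
from rig import r, imaging, job
np.set_printoptions(precision=4,suppress=True)
def cam(n,s=None):
    c=imaging.camera_info(n)
    if n!="wrist": return c["mtx"],c["pose"]
    T=np.eye(4);T[:3,:3]=R.from_rotvec(s["eef_rot"]).as_matrix();T[:3,3]=s["ee_pos"]
    return c["mtx"],T@c["tool_from_camera"]
def plane(K,P,uv,z):
    uv=np.atleast_2d(uv).astype(float)
    d=(P[:3,:3]@np.linalg.inv(K)@np.c_[uv,np.ones(len(uv))].T).T
    return P[:3,3]+d*((z-P[2,3])/d[:,2:])
def proj(K,P,X):
    X=np.atleast_2d(X);q=(K@(P[:3,:3].T@(X-P[:3,3]).T)).T
    return q[:,:2]/q[:,2:]
E
python3 - <<'E'
from h import *
K,P=cam("top"); im=cv2.imread("pics/top0.png"); hsv=cv2.cvtColor(im,cv2.COLOR_BGR2HSV)
for n,(u,v) in dict(disc=(324,330),rack=(300,310),wood=(340,255),bat=(405,228),bowlrim=(262,222),table=(350,280)).items(): print(n,hsv[v,u],im[v,u])
m=cv2.inRange(hsv,(3,110,40),(20,255,255));m[:180]=0;m[280:]=0;m[:,:230]=0;m[:,460:]=0
c=max(cv2.findContours(m,0,2)[0],key=cv2.contourArea)
X=plane(K,P,cv2.convexHull(c)[:,0],.03)[:,:2].astype(np.float32);print("board",cv2.minAreaRect(X))
for u,v in [(276,322),(324,330),(372,338),(421,346)]:
    sub=np.zeros(im.shape[:2],np.uint8); cv2.circle(sub,(u,v),30,255,-1)
    d=cv2.bitwise_and(cv2.inRange(hsv[:,:,2],110,255),sub)
    cs=cv2.findContours(d,0,2)[0]
    c=[k for k in cs if cv2.pointPolygonTest(k,(u,v),False)>0]
    if c:
        X=plane(K,P,c[0][:,0],.046)[:,:2].astype(np.float32);e=cv2.fitEllipse(X);print("disc",e, np.hypot(*e[0]))
E
```

```text
disc [ 10  50 132] [106 115 132]
rack [21 41 81] [68 77 81]
wood [ 13 160  91] [34 58 91]
bat [ 18  52 108] [ 86  99 108]
bowlrim [14 50 66] [53 59 66]
table [ 14  42 140] [117 128 140]
board ((0.6549878120422363, 0.015715882182121277), (0.1080607995390892, 0.36556383967399597), 8.493185043334961)
disc ((0.4804137945175171, 0.12762026488780975), (0.07215095311403275, 0.07240568101406097), 51.57893371582031) 0.4970757949978593
disc ((0.46914854645729065, 0.044598519802093506), (0.07160819321870804, 0.072336845099926), 152.8033905029297) 0.47126360628795255
disc ((0.45777490735054016, -0.038706082850694656), (0.07174377888441086, 0.0724177286028862), 174.09786987304688) 0.45940834412256865
disc ((0.4466254413127899, -0.12171486765146255), (0.07198773324489594, 0.07302237302064896), 168.37559509277344) 0.4629133761680012
```

```bash
cat >> h.py <<'E'
def go(*tg):
    """tg: (x,y,z,yaw_deg of tool y); prints tool-frame rows from the present pose"""
    s=r.observe();M=R.from_rotvec(s["eef_rot"]).as_matrix()
    print("t",round(s["t"],2),"pos",s["ee_pos"],"yaw",np.degrees(np.arctan2(M[1,1],M[0,1])).round(2),"F",s["ft_force"],"w",round(s["gripper_width"]*88,1))
    for x,y,z,yaw in tg:
        a=np.radians(yaw);Y=np.array([np.cos(a),np.sin(a),0]);Z=np.array([0,0,-1.])
        G=np.c_[np.cross(Y,Z),Y,Z]
        print((M.T@(np.array([x,y,z])-s["ee_pos"])).round(3),(np.degrees(R.from_matrix(M.T@G).as_rotvec())/30).round(3))
E
python3 -c "
from h import *
go((.36,-.41,.25,-44),(.48,-.19,.28,-18),(.6,.03,.3,8))"
```

```text
t 0.1 pos [ 0.2362 -0.6318  0.2218] yaw -69.5 F [-0.7922 -0.4711  0.0455] w 88.0
[ 0.194 -0.164 -0.028] [-0.003 -0.    -0.85 ]
[ 0.383 -0.329 -0.058] [-0.003 -0.001 -1.717]
[ 0.573 -0.493 -0.077] [-0.003 -0.002 -2.583]
```

Request:
step_arm(
  series=[
    [[0.02,-0.017,-0.003,0,0,-0.09,1],[0.04,-0.033,-0.006,0,0,-0.18,1],[0.06,-0.05,-0.009,0,0,-0.27,1],[0.08,-0.067,-0.012,0,0,-0.36,1],[0.1,-0.084,-0.015,0,0,-0.45,1],[0.12,-0.101,-0.018,0,0,-0.54,1],[0.14,-0.118,-0.021,0,0,-0.63,1],[0.16,-0.135,-0.024,0,0,-0.72,1],[0.18,-0.152,-0.027,0,0,-0.81,1],[0.2,-0.168,-0.03,0,0,-0.9,1]],
  ],
)

```text
t: 1.1
ee_pos: [0.366, -0.4029, 0.253]
eef_rot: [2.873, 1.271, 0.0]
ft_force: [0.9, -0.2, 0.8]
gripper_width: 1.002
grip_force: 0.0
```

```bash
python3 -c "
from h import *
go((.48,-.19,.28,-18),(.6,.03,.3,8))"
```

```text
t 1.1 pos [ 0.366  -0.4029  0.253 ] yaw -42.27 F [ 0.9353 -0.2332  0.7945] w 88.2
[ 0.234 -0.059 -0.027] [ 0.     0.    -0.809]
[ 0.478 -0.118 -0.047] [ 0.     0.    -1.676]
```

Request:
step_arm(
  series=[
    [[0.024,-0.006,-0.002,0,0,-0.08,1],[0.048,-0.012,-0.005,0,0,-0.17,1],[0.072,-0.018,-0.007,0,0,-0.25,1],[0.096,-0.024,-0.01,0,0,-0.33,1],[0.12,-0.03,-0.012,0,0,-0.42,1],[0.144,-0.036,-0.015,0,0,-0.5,1],[0.168,-0.042,-0.018,0,0,-0.58,1],[0.192,-0.048,-0.02,0,0,-0.67,1],[0.216,-0.054,-0.022,0,0,-0.75,1],[0.24,-0.06,-0.025,0,0,-0.84,1]],
  ],
)

```text
t: 2.1
ee_pos: [0.4836, -0.1855, 0.2777]
eef_rot: [-2.527, -1.867, 0.0]
ft_force: [0.0, -0.1, -0.5]
gripper_width: 0.999
grip_force: 0.0
```

```bash
python3 -c "
from h import *
go((.6,.03,.3,8.0))"
```

```text
t 2.1 pos [ 0.4836 -0.1855  0.2777] yaw -17.09 F [ 0.0385 -0.0657 -0.5169] w 87.9
[ 0.24   0.048 -0.022] [-0.    -0.    -0.836]
```

Request:
step_arm(
  series=[
    [[0.03,0.006,-0.003,0,0,-0.1,1],[0.06,0.012,-0.006,0,0,-0.21,1],[0.09,0.018,-0.009,0,0,-0.31,1],[0.12,0.024,-0.012,0,0,-0.42,1],[0.15,0.03,-0.015,0,0,-0.52,1],[0.18,0.036,-0.018,0,0,-0.63,1],[0.21,0.042,-0.02,0,0,-0.73,1],[0.24,0.048,-0.022,0,0,-0.836,1],[0.24,0.048,-0.022,0,0,-0.836,1],[0.24,0.048,-0.022,0,0,-0.836,1]],
  ],
)

```text
t: 3.1
ee_pos: [0.6001, 0.0288, 0.2994]
eef_rot: [-2.063, -2.369, 0.0]
ft_force: [-0.1, 0.5, 0.2]
gripper_width: 0.999
grip_force: 0.0
```

```bash
python3 -c "
from h import *
s=r.observe(); im=imaging.get_image('wrist'); cv2.imwrite('pics/w1.png',im)
K,P=cam('wrist',s); np.savez('w1.npz',K=K,P=P); print(s['ee_pos'],s['eef_rot'],s['joints'])
"
```

```text
[0.6001 0.0288 0.2994] [-2.0626 -2.3688  0.0003] [ 0.2782  0.3466 -0.5579  1.6157  0.1912  1.2349 -0.1783]
```

View pics/w1.png

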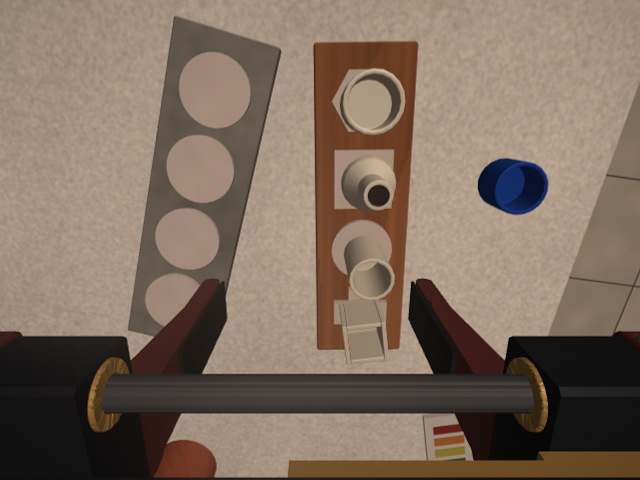

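The wrist view shows the discs at about (215,90), (200,168), (187,239) and (173,300). The bowl rim is near (372,101), the vase mouth (377,194), the tumbler rim (371,279), and the square pot's top (363,345). The only off-white pots on the board are these four, each on its own bat shape. I'll confirm and refine the rims in an enlarged crop.

```bash
python3 -c "
from h import *
im=cv2.imread('pics/w1.png')
a=cv2.resize(im[55:215,325:425],None,fx=3.75,fy=3.75,interpolation=2)
b=cv2.resize(im[215:375,325:425],None,fx=3.75,fy=3.75,interpolation=2)
cv2.imwrite('pics/w1crop.png',np.hstack([a,b]))"
```

```text
(no output)
```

View pics/w1crop.png

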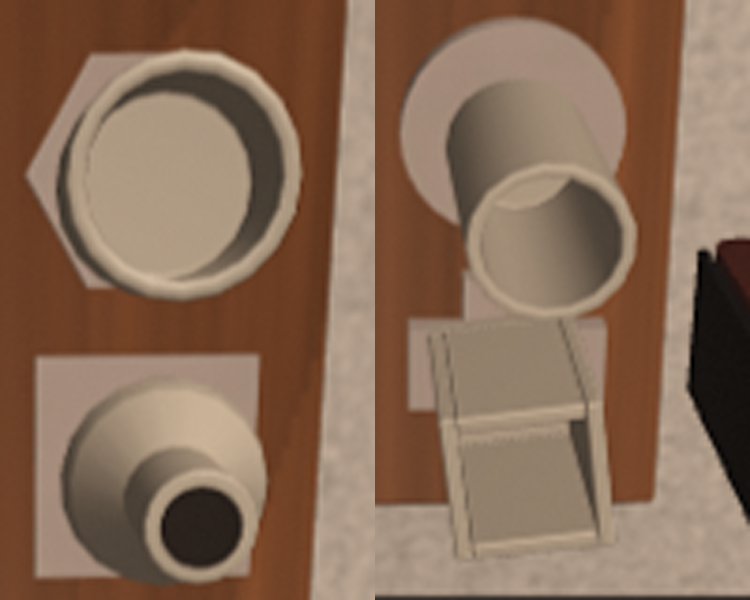

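```bash
python3 - <<'E'
from h import *
d=np.load('w1.npz');K,P=d['K'],d['P']
f=lambda x,y:(325+x/3.75,55+y/3.75) if x<375 else (325+(x-375)/3.75,215+y/3.75)
for n,z,l,rr,t,b in [("bowl",.086,67,301,50,298),("vase",.128,144,256,468,583),("tumbler",.118,468,637,163,318)]:
    cx,cy=(l+rr)/2,(t+b)/2
    X=plane(K,P,[f(l,cy),f(rr,cy),f(cx,t),f(cx,b)],z)[:,:2]
    print(n,X.mean(0),np.linalg.norm(X[0]-X[1]),np.linalg.norm(X[2]-X[3]))
q=plane(K,P,[f(442,424),f(600,402),f(616,542),f(460,559)],.1)[:,:2]
print("sq",q.mean(0),np.linalg.norm(q-np.roll(q,-1,0),axis=1),[np.degrees(np.arctan2(*(q[j]-q[i])[::-1])) for i,j in((0,1),(3,2),(0,3),(1,2))])
th=np.radians(8.49);c=np.array([.655,.0157])
for y in(.126,.042,-.042,-.126): print("bat from wood rect",c+y*np.array([-np.sin(th),np.cos(th)]))
im=cv2.imread('pics/w1.png');h=cv2.cvtColor(im,cv2.COLOR_BGR2HSV)
m=cv2.inRange(h,(3,120,40),(14,255,255));m[:30]=0;m[350:]=0;m[:,:300]=0;m[:,430:]=0;m[270:,400:]=0
c=np.vstack([k for k in cv2.findContours(m,0,2)[0] if cv2.contourArea(k)>50])
print("board w",cv2.minAreaRect(plane(K,P,cv2.convexHull(c)[:,0],.03)[:,:2].astype(np.float32)))
g=cv2.inRange(h[:,:,0],0,12)&cv2.inRange(h[:,:,2],100,255)
for u,v in((215,90),(200,168),(187,239)):
    print(h[v,u],end=' ')
    sub=np.zeros(g.shape,np.uint8);cv2.circle(sub,(u,v),44,255,-1)
    mm=cv2.inRange(h[:,:,2],125,255)&sub
    k=max(cv2.findContours(mm,0,2)[0],key=cv2.contourArea)
    print("disc",cv2.fitEllipse(plane(K,P,k[:,0],.046)[:,:2].astype(np.float32)))
E
```

```text
bowl [0.6384 0.1376] 0.05911802424161205 0.059019222069161915
vase [0.651  0.0569] 0.027001277366497947 0.028043363043545634
tumbler [ 0.6626 -0.0289] 0.04494722384501824 0.04466214719305067
sq [ 0.6736 -0.1134] [0.0463 0.0478 0.0471 0.0464] [np.float64(16.84478542003498), np.float64(15.14911881141869), np.float64(-74.25692806870964), np.float64(-73.32419350421459)]
bat from wood rect [0.6364 0.1403]
bat from wood rect [0.6488 0.0572]
bat from wood rect [ 0.6612 -0.0258]
bat from wood rect [ 0.6736 -0.1089]
board w ((0.6533836126327515, 0.01667916774749756), (0.10864673554897308, 0.36747074127197266), 8.471739768981934)
[ 12  65 161] disc ((0.47730785608291626, 0.12852779030799866), (0.07309580594301224, 0.07361351698637009), 141.03024291992188)
[ 12  65 162] disc ((0.46618372201919556, 0.04539967700839043), (0.07293076068162918, 0.07432019710540771), 148.1181182861328)
[ 12  65 161] disc ((0.45501062273979187, -0.037676211446523666), (0.07296516001224518, 0.07533731311559677), 147.41554260253906)
```

Heights and sizes agree with the given dimensions, and the points agree with the bat positions computed from the wooden board to 3–5 mm. The two views of the discs differ by about 3 mm in x, so I average them. Bowl first.

```bash
python3 -c "
from h import *
go((.638,.138,.14,8.5),(.638,.138,.05,8.5))"
```

```text
t 3.15 pos [0.5999 0.0274 0.2993] yaw 7.78 F [ 0.3025 -1.1392  0.1957] w 88.0
[0.104 0.053 0.159] [-0.002  0.001 -0.024]
[0.105 0.053 0.249] [-0.002  0.001 -0.024]
```

Request:
step_arm(
  series=[
    [[0.02,0.01,0.03,0,0,-0.02,1],[0.045,0.022,0.06,0,0,-0.02,1],[0.07,0.035,0.085,0,0,-0.024,1],[0.09,0.045,0.11,0,0,-0.024,1],[0.1,0.05,0.13,0,0,-0.024,1],[0.104,0.053,0.145,0,0,-0.024,1],[0.104,0.053,0.155,0,0,-0.024,1],[0.104,0.053,0.159,0,0,-0.024,1],[0.104,0.053,0.159,0,0,-0.024,1],[0.104,0.053,0.159,0,0,-0.024,1]],
  ],
  squeeze=15,
)

```text
t: 4.15
ee_pos: [0.6391, 0.1368, 0.1417]
eef_rot: [2.051, 2.378, 0.001]
ft_force: [-0.1, -0.1, 0.1]
gripper_width: 1.0
grip_force: 0.0
```

```bash
python3 -c "
from h import *
go((.638,.138,.05,8.5))"
```

```text
t 4.15 pos [0.6391 0.1368 0.1417] yaw 8.42 F [-0.0538 -0.0921  0.1495] w 88.0
[ 0.001 -0.001  0.092] [ 0.003  0.001 -0.003]
```

Descend, close and hold.

Request:
step_arm(
  series=[
    [[0.001,-0.001,0.02,0,0,0,1],[0.001,-0.001,0.045,0,0,0,1],[0.001,-0.001,0.07,0,0,0,1],[0.001,-0.001,0.085,0,0,0,1],[0.001,-0.001,0.092,0,0,0,1],[0.001,-0.001,0.092,0,0,0,1],[0.001,-0.001,0.092,0,0,0,-1],[0.001,-0.001,0.092,0,0,0,-1],[0.001,-0.001,0.092,0,0,0,-1],[0.001,-0.001,0.092,0,0,0,-1]],
  ],
  squeeze=15,
)

```text
t: 5.15
ee_pos: [0.6379, 0.1387, 0.0494]
eef_rot: [2.05, 2.379, 0.002]
ft_force: [-0.0, -0.0, 2.3]
gripper_width: 0.692
grip_force: 15.0
```

```bash
python3 -c "
from h import *
print(r.observe()['grip_force']);go((.638,.138,.16,8.5),(.445,-.121,.16,8.5))"
```

```text
15.006284723058343
t 5.15 pos [0.6379 0.1387 0.0494] yaw 8.5 F [-0.0172 -0.0082  2.2986] w 60.9
[-0.001  0.    -0.111] [ 0.003 -0.    -0.   ]
[-0.228 -0.229 -0.111] [ 0.003 -0.    -0.   ]
```

Request:
step_arm(
  series=[
    [[0,0,-0.01,0,0,0,-1],[0,0,-0.03,0,0,0,-1],[0,0,-0.055,0,0,0,-1],[0,0,-0.085,0,0,0,-1],[0,0,-0.105,0,0,0,-1],[-0.01,-0.01,-0.111,0,0,0,-1],[-0.03,-0.03,-0.111,0,0,0,-1],[-0.055,-0.055,-0.111,0,0,0,-1],[-0.08,-0.08,-0.111,0,0,0,-1],[-0.105,-0.105,-0.111,0,0,0,-1]],
  ],
)

```text
t: 6.15
ee_pos: [0.5466, 0.017, 0.1588]
eef_rot: [-2.051, -2.379, 0.003]
ft_force: [0.3, -1.0, -1.2]
gripper_width: 0.691
grip_force: 15.0
```

```bash
python3 -c "
from h import *
go((.445,-.121,.12,8.5),(.445,-.121,.058,8.5))"
```

```text
t 6.15 pos [0.5466 0.017  0.1588] yaw 8.47 F [ 0.2996 -1.0338 -1.1818] w 60.8
[-0.122 -0.121  0.039] [-0.004  0.001 -0.001]
[-0.122 -0.121  0.101] [-0.004  0.001 -0.001]
```

Request:
step_arm(
  series=[
    [[-0.025,-0.025,0,0,0,0,-1],[-0.05,-0.05,0,0,0,0,-1],[-0.075,-0.075,0.005,0,0,0,-1],[-0.1,-0.1,0.015,0,0,0,-1],[-0.115,-0.115,0.025,0,0,0,-1],[-0.122,-0.121,0.035,0,0,0,-1],[-0.122,-0.121,0.045,0,0,0,-1],[-0.122,-0.121,0.055,0,0,0,-1],[-0.122,-0.121,0.06,0,0,0,-1],[-0.122,-0.121,0.06,0,0,0,-1]],
  ],
)

```text
t: 7.15
ee_pos: [0.4475, -0.1181, 0.0988]
eef_rot: [-2.047, -2.381, -0.0]
ft_force: [0.5, 0.3, -2.2]
gripper_width: 0.691
grip_force: 15.0
```

```bash
python3 -c "
from h import *
go((.445,-.121,.058,8.5),(.445,-.121,.15,8.5))"
```

```text
t 7.15 pos [ 0.4475 -0.1181  0.0988] yaw 8.62 F [ 0.5382  0.3217 -2.1567] w 60.8
[-0.003 -0.003  0.041] [-0.002 -0.002  0.004]
[-0.002 -0.003 -0.051] [-0.002 -0.002  0.004]
```

Request:
step_arm(
  series=[
    [[-0.003,-0.003,0.01,0,0,0,-1],[-0.003,-0.003,0.02,0,0,0,-1],[-0.003,-0.003,0.028,0,0,0,-1],[-0.003,-0.003,0.033,0,0,0,-1],[-0.003,-0.003,0.036,0,0,0,-1],[-0.003,-0.003,0.038,0,0,0,-1],[-0.003,-0.003,0.039,0,0,0,-1],[-0.003,-0.003,0.04,0,0,0,-1],[-0.003,-0.003,0.041,0,0,0,-1],[-0.003,-0.003,0.041,0,0,0,-1]],
  ],
)

```text
t: 8.15
ee_pos: [0.4449, -0.1228, 0.0587]
eef_rot: [2.051, 2.38, 0.0]
ft_force: [0.7, -0.2, -1.7]
gripper_width: 0.691
grip_force: 15.0
```

```bash
python3 -c "
from h import *
go((.445,-.121,.0575,8.5),(.445,-.121,.17,8.5),(.651,.057,.17,8.5))"
```

```text
t 8.15 pos [ 0.4449 -0.1228  0.0587] yaw 8.49 F [ 0.6628 -0.2245 -1.7139] w 60.8
[0.002 0.    0.001] [ 0.  0. -0.]
[ 0.002  0.    -0.111] [ 0.  0. -0.]
[ 0.147  0.23  -0.111] [ 0.  0. -0.]
```

Request:
step_arm(
  series=[
    [[0.001,0,0.001,0,0,0,-1],[0.001,0,0.0015,0,0,0,-1],[0.001,0,0.0015,0,0,0,-1],[0.001,0,0.0015,0,0,0,0.7],[0.001,0,0.0015,0,0,0,0.9],[0.001,0,0.0015,0,0,0,0.9],[0.001,0,0.0015,0,0,0,0.9],[0.001,0,-0.01,0,0,0,0.9],[0.001,0,-0.03,0,0,0,0.9],[0.001,0,-0.05,0,0,0,0.9]],
  ],
)

```text
t: 9.15
ee_pos: [0.4445, -0.1216, 0.1097]
eef_rot: [-2.05, -2.38, 0.0]
ft_force: [1.3, -0.8, 0.2]
gripper_width: 0.95
grip_force: 0.0
```

```bash
python3 -c "
from h import *
cv2.imwrite('pics/top1.png',imaging.get_image('top')[180:400,220:470])
go((.445,-.121,.17,8.5),(.651,.057,.17,8.5))"
```

```text
t 9.2 pos [ 0.4465 -0.1219  0.1127] yaw 8.52 F [-0.1617  0.2876  2.1202] w 83.3
[ 0.001 -0.001 -0.057] [0.008 0.003 0.001]
[ 0.147  0.229 -0.057] [0.008 0.003 0.001]
```

View pics/top1.png

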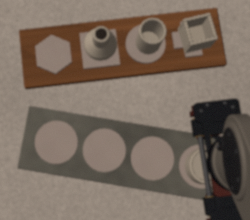

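The bowl now stands on the rightmost disc (crop (197,165)), with the gripper above it. The other three pots are untouched. Next is the vase.

Request:
step_arm(
  series=[
    [[0,0,-0.03,0,0,0,1],[0.015,0.024,-0.057,0,0,0,1],[0.035,0.055,-0.06,0,0,0,1],[0.06,0.094,-0.06,0,0,0,1],[0.085,0.133,-0.06,0,0,0,1],[0.11,0.172,-0.06,0,0,0,1],[0.13,0.204,-0.06,0,0,0,1],[0.142,0.222,-0.06,0,0,0,1],[0.147,0.229,-0.06,0,0,0,1],[0.147,0.229,-0.06,0,0,0,1]],
  ],
)

```text
t: 10.2
ee_pos: [0.6495, 0.0582, 0.1686]
eef_rot: [-2.049, -2.381, -0.0]
ft_force: [-0.4, -0.2, -0.2]
gripper_width: 1.0
grip_force: 0.0
```

```bash
python3 -c "
from h import *
go((.651,.057,.088,8.5))"
```

```text
t 10.2 pos [0.6495 0.0582 0.1686] yaw 8.57 F [-0.3766 -0.2363 -0.1942] w 88.0
[-0.002  0.001  0.081] [-0.    -0.001  0.002]
```

Request:
step_arm(
  series=[
    [[-0.001,0.001,0.02,0,0,0,1],[-0.001,0.001,0.045,0,0,0,1],[-0.001,0.001,0.065,0,0,0,1],[-0.001,0.001,0.076,0,0,0,1],[-0.001,0.001,0.081,0,0,0,1],[-0.001,0.001,0.081,0,0,0,-0.1],[-0.001,0.001,0.081,0,0,0,-1],[-0.001,0.001,0.081,0,0,0,-1],[-0.001,0.001,0.081,0,0,0,-1],[-0.001,0.001,0.081,0,0,0,-1]],
  ],
  squeeze=15,
)

```text
t: 11.2
ee_pos: [0.6508, 0.0567, 0.0881]
eef_rot: [2.05, 2.38, 0.001]
ft_force: [-0.0, 0.7, 0.8]
gripper_width: 0.585
grip_force: 0.0
```

```bash
python3 -c "
from h import *
print(r.observe()['grip_force']);go((.651,.057,.2,8.5),(.4563,-.0382,.2,8.5))"
```

```text
0.0
t 11.2 pos [0.6508 0.0567 0.0881] yaw 8.5 F [-0.0017  0.6762  0.7635] w 51.5
[ 0.     0.    -0.112] [0.001 0.    0.   ]
[-0.065 -0.206 -0.112] [0.001 0.    0.   ]
```

Request:
step_arm(
  series=[
    [[0,0,0,0,0,0,-1],[0,0,0,0,0,0,-1],[0,0,0,0,0,0,-1],[0,0,0,0,0,0,-1],[0,0,0,0,0,0,-1],[0,0,0,0,0,0,-1],[0,0,0,0,0,0,-1],[0,0,-0.01,0,0,0,-1],[0,0,-0.03,0,0,0,-1],[0,0,-0.055,0,0,0,-1]],
  ],
)

```text
t: 12.2
ee_pos: [0.6495, 0.0564, 0.1426]
eef_rot: [-2.049, -2.379, 0.003]
ft_force: [0.1, 0.4, -1.9]
gripper_width: 0.321
grip_force: 14.9
```

```bash
python3 -c "
from h import *
print(r.observe()['grip_force']);go((.651,.057,.19,8.5),(.4563,-.0382,.19,8.5))"
```

```text
14.946687684678182
t 12.2 pos [0.6495 0.0564 0.1426] yaw 8.51 F [ 0.1272  0.4402 -1.8556] w 28.3
[ 0.     0.001 -0.047] [-0.005 -0.     0.   ]
[-0.065 -0.205 -0.047] [-0.005 -0.     0.   ]
```

Request:
step_arm(
  series=[
    [[0,0,-0.01,0,0,0,-1],[-0.006,-0.019,-0.01,0,0,0,-1],[-0.016,-0.05,-0.01,0,0,0,-1],[-0.027,-0.085,-0.01,0,0,0,-1],[-0.038,-0.12,-0.005,0,0,0,-1],[-0.048,-0.152,0,0,0,0,-1],[-0.057,-0.18,0.01,0,0,0,-1],[-0.063,-0.198,0.02,0,0,0,-1],[-0.065,-0.205,0.027,0,0,0,-1],[-0.065,-0.205,0.027,0,0,0,-1]],
  ],
)

```text
t: 13.2
ee_pos: [0.4563, -0.0384, 0.115]
eef_rot: [-2.051, -2.378, 0.002]
ft_force: [-0.3, 0.4, -1.6]
gripper_width: 0.321
grip_force: 14.9
```

```bash
python3 -c "
from h import *
go((.4563,-.0382,.096,8.5))"
```

```text
t 13.2 pos [ 0.4563 -0.0384  0.115 ] yaw 8.46 F [-0.3358  0.4399 -1.5573] w 28.2
[0.    0.    0.019] [-0.004  0.    -0.001]
```

Request:
step_arm(
  series=[
    [[0,0,0.005,0,0,0,-1],[0,0,0.01,0,0,0,-1],[0,0,0.014,0,0,0,-1],[0,0,0.016,0,0,0,-1],[0,0,0.017,0,0,0,-1],[0,0,0.0175,0,0,0,-1],[0,0,0.018,0,0,0,-1],[0,0,0.018,0,0,0,-1],[0,0,0.018,0,0,0,-1],[0,0,0.018,0,0,0,-1]],
  ],
)

```text
t: 14.2
ee_pos: [0.4575, -0.038, 0.0978]
eef_rot: [2.051, 2.38, 0.0]
ft_force: [-0.3, -0.7, -1.5]
gripper_width: 0.319
grip_force: 14.9
```

```bash
python3 -c "
from h import *
go((.4563,-.0382,.096,8.5))"
```

```text
t 14.2 pos [ 0.4575 -0.038   0.0978] yaw 8.49 F [-0.3026 -0.6726 -1.5045] w 28.1
[-0.    -0.001  0.002] [ 0.  0. -0.]
```

Request:
step_arm(
  series=[
    [[-0.001,0,0.0005,0,0,0,-1],[-0.001,0,0.001,0,0,0,-1],[-0.001,0,0.0015,0,0,0,-1],[-0.001,0,0.0015,0,0,0,-1],[-0.001,0,0.0015,0,0,0,0],[-0.001,0,0.0015,0,0,0,0.2],[-0.001,0,0.0015,0,0,0,0.2],[-0.001,0,0.0015,0,0,0,0.2],[-0.001,0,-0.01,0,0,0,0.4],[-0.001,0,-0.03,0,0,0,0.6]],
  ],
)

```text
t: 15.2
ee_pos: [0.4567, -0.0389, 0.1277]
eef_rot: [-2.049, -2.379, 0.002]
ft_force: [-0.2, -1.2, -0.1]
gripper_width: 0.743
grip_force: 0.0
```

```bash
python3 -c "
from h import *
go((.4563,-.0382,.19,8.5),(.6626,-.029,.19,8.5),(.6626,-.029,.15,8.5))"
```

```text
t 15.2 pos [ 0.4567 -0.0389  0.1277] yaw 8.52 F [-0.2171 -1.1995 -0.1125] w 65.4
[ 0.001 -0.    -0.062] [-0.005 -0.002  0.001]
[-0.021  0.205 -0.063] [-0.005 -0.002  0.001]
[-0.021  0.205 -0.023] [-0.005 -0.002  0.001]
```

Request:
step_arm(
  series=[
    [[0,0,-0.03,0,0,0,1],[0,0,-0.055,0,0,0,1],[-0.003,0.02,-0.063,0,0,0,1],[-0.006,0.055,-0.063,0,0,0,1],[-0.01,0.095,-0.063,0,0,0,1],[-0.014,0.135,-0.058,0,0,0,1],[-0.018,0.17,-0.045,0,0,0,1],[-0.02,0.195,-0.033,0,0,0,1],[-0.021,0.205,-0.025,0,0,0,1],[-0.021,0.205,-0.023,0,0,0,1]],
  ],
)

```text
t: 16.2
ee_pos: [0.6634, -0.0292, 0.1499]
eef_rot: [-2.049, -2.379, 0.001]
ft_force: [-0.9, -0.6, 0.4]
gripper_width: 1.001
grip_force: 0.0
```

```bash
python3 -c "
from h import *
go((.6626,-.029,.066,8.5))"
```

```text
t 16.2 pos [ 0.6634 -0.0292  0.1499] yaw 8.51 F [-0.9037 -0.6341  0.3815] w 88.1
[ 0.    -0.001  0.084] [-0.002 -0.002  0.   ]
```

Request:
step_arm(
  series=[
    [[0,-0.001,0.02,0,0,0,1],[0,-0.001,0.045,0,0,0,1],[0,-0.001,0.068,0,0,0,1],[0,-0.001,0.08,0,0,0,1],[0,-0.001,0.084,0,0,0,1],[0,-0.001,0.084,0,0,0,0.2],[0,-0.001,0.084,0,0,0,-1],[0,-0.001,0.084,0,0,0,-1],[0,-0.001,0.084,0,0,0,-1],[0,-0.001,0.084,0,0,0,-1]],
  ],
  squeeze=15,
)

```text
t: 17.2
ee_pos: [0.6627, -0.0296, 0.0671]
eef_rot: [2.05, 2.379, 0.001]
ft_force: [-0.2, -0.4, -0.4]
gripper_width: 0.585
grip_force: 0.0
```

Request:
step_arm(
  series=[
    [[0,0,0,0,0,0,-1],[0,0,0,0,0,0,-1],[0,0,0,0,0,0,-1],[0,0,0,0,0,0,-1],[0,0,0,0,0,0,-1],[0,0,0,0,0,0,-1],[0,0,-0.01,0,0,0,-1],[0,0,-0.03,0,0,0,-1],[0,0,-0.05,0,0,0,-1],[0,0,-0.06,0,0,0,-1]],
  ],
)

```text
t: 18.2
ee_pos: [0.6629, -0.0294, 0.1284]
eef_rot: [2.05, 2.379, 0.002]
ft_force: [0.3, 0.4, -0.7]
gripper_width: 0.528
grip_force: 15.0
```

```bash
python3 -c "
from h import *
print(r.observe()['grip_force']);go((.4675,.045,.16,8.5),(.4675,.045,.1,8.5))"
```

```text
14.99938901513815
t 18.2 pos [ 0.6629 -0.0294  0.1284] yaw 8.5 F [ 0.2796  0.3599 -0.7059] w 46.4
[ 0.103 -0.182 -0.032] [0.003 0.    0.   ]
[ 0.103 -0.182  0.028] [0.003 0.    0.   ]
```

Request:
step_arm(
  series=[
    [[0.003,-0.005,-0.015,0,0,0,-1],[0.013,-0.023,-0.025,0,0,0,-1],[0.029,-0.051,-0.025,0,0,0,-1],[0.047,-0.083,-0.025,0,0,0,-1],[0.064,-0.113,-0.02,0,0,0,-1],[0.08,-0.141,-0.01,0,0,0,-1],[0.092,-0.163,0.005,0,0,0,-1],[0.1,-0.177,0.018,0,0,0,-1],[0.103,-0.182,0.028,0,0,0,-1],[0.103,-0.182,0.03,0,0,0,-1]],
  ],
)

```text
t: 19.2
ee_pos: [0.466, 0.0453, 0.0959]
eef_rot: [-2.049, -2.38, 0.003]
ft_force: [1.1, 0.4, -1.9]
gripper_width: 0.527
grip_force: 15.0
```

```bash
python3 -c "
from h import *
go((.4675,.045,.0745,8.5))"
```

```text
t 19.2 pos [0.466  0.0453 0.0959] yaw 8.55 F [ 1.0528  0.3598 -1.8662] w 46.4
[-0.001  0.002  0.021] [-0.004  0.001  0.002]
```

Request:
step_arm(
  series=[
    [[0,0.001,0.006,0,0,0,-1],[0,0.001,0.012,0,0,0,-1],[0,0.001,0.016,0,0,0,-1],[0,0.001,0.018,0,0,0,-1],[0,0.001,0.019,0,0,0,-1],[0,0.001,0.02,0,0,0,-1],[0,0.001,0.02,0,0,0,-1],[0,0.001,0.02,0,0,0,-1],[0,0.001,0.02,0,0,0,-1],[0,0.001,0.02,0,0,0,-1]],
  ],
)

```text
t: 20.2
ee_pos: [0.4683, 0.0455, 0.0768]
eef_rot: [2.051, 2.38, 0.0]
ft_force: [-0.3, 0.6, -2.1]
gripper_width: 0.528
grip_force: 15.0
```

```bash
python3 -c "
from h import *
go((.4675,.045,.0745,8.5))"
```

```text
t 20.2 pos [0.4683 0.0455 0.0768] yaw 8.5 F [-0.3138  0.5893 -2.0639] w 46.5
[-0.    -0.001  0.002] [ 0.001  0.    -0.   ]
```

Request:
step_arm(
  series=[
    [[0,-0.001,0.0005,0,0,0,-1],[0,-0.001,0.001,0,0,0,-1],[0,-0.001,0.0015,0,0,0,-1],[0,-0.001,0.002,0,0,0,-1],[0,-0.001,0.002,0,0,0,0.3],[0,-0.001,0.002,0,0,0,0.5],[0,-0.001,0.002,0,0,0,0.5],[0,-0.001,0.002,0,0,0,0.5],[0,-0.001,-0.01,0,0,0,0.6],[0,-0.001,-0.03,0,0,0,0.8]],
  ],
)

```text
t: 21.2
ee_pos: [0.4663, 0.0454, 0.1067]
eef_rot: [-2.049, -2.379, 0.002]
ft_force: [0.6, 0.1, 0.6]
gripper_width: 0.854
grip_force: 0.0
```

```bash
python3 -c "
from h import *
go((.4675,.045,.19,8.5),(.6736,-.1134,.19,16),(.6736,-.1134,.14,16))"
```

```text
t 21.2 pos [0.4663 0.0454 0.1067] yaw 8.52 F [0.6041 0.1194 0.5556] w 75.2
[-0.001  0.001 -0.083] [-0.005 -0.001  0.001]
[-0.188  0.181 -0.084] [-0.005 -0.001 -0.249]
[-0.188  0.181 -0.034] [-0.005 -0.001 -0.249]
```

Request:
step_arm(
  series=[
    [[0,0,-0.04,0,0,0,1],[-0.002,0.002,-0.075,0,0,0,1],[-0.02,0.019,-0.084,0,0,-0.05,1],[-0.05,0.048,-0.084,0,0,-0.1,1],[-0.083,0.08,-0.084,0,0,-0.15,1],[-0.116,0.112,-0.08,0,0,-0.2,1],[-0.148,0.142,-0.065,0,0,-0.249,1],[-0.172,0.166,-0.05,0,0,-0.249,1],[-0.188,0.181,-0.037,0,0,-0.249,1],[-0.188,0.181,-0.034,0,0,-0.249,1]],
  ],
)

```text
t: 22.2
ee_pos: [0.6746, -0.1168, 0.1391]
eef_rot: [-1.895, -2.504, 0.001]
ft_force: [0.5, 0.8, -0.4]
gripper_width: 0.993
grip_force: 0.0
```

```bash
python3 -c "
from h import *
go((.6736,-.1134,.055,16))
im=imaging.get_image('wrist'); cv2.imwrite('pics/w2.png',im)"
```

```text
t 22.2 pos [ 0.6746 -0.1168  0.1391] yaw 15.75 F [ 0.5101  0.842  -0.3785] w 87.4
[0.003 0.    0.084] [-0.003 -0.001 -0.008]
```

View pics/w2.png

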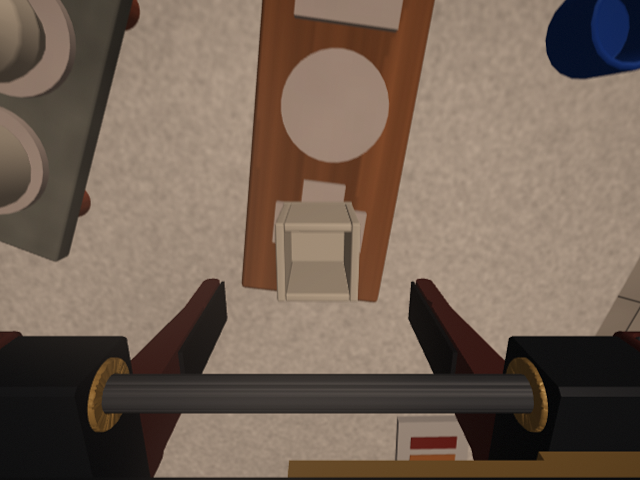

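The square pot's rim runs from about (278,222) to (358,300). It is square to the fingers and centred between them.

Request:
step_arm(
  series=[
    [[0.003,0,0.02,0,0,0,1],[0.003,0,0.045,0,0,0,1],[0.003,0,0.068,0,0,0,1],[0.003,0,0.08,0,0,0,1],[0.003,0,0.084,0,0,0,1],[0.003,0,0.084,0,0,0,0.2],[0.003,0,0.084,0,0,0,-1],[0.003,0,0.084,0,0,0,-1],[0.003,0,0.084,0,0,0,-1],[0.003,0,0.084,0,0,0,-1]],
  ],
  squeeze=15,
)

```text
t: 23.25
ee_pos: [0.6735, -0.111, 0.0572]
eef_rot: [1.891, 2.508, 0.0]
ft_force: [0.2, -0.4, -0.3]
gripper_width: 0.583
grip_force: 0.0
```

Request:
step_arm(
  series=[
    [[0,0,0,0,0,0,-1],[0,0,0,0,0,0,-1],[0,0,0,0,0,0,-1],[0,0,0,0,0,0,-1],[0,0,0,0,0,0,-1],[0,0,0,0,0,0,-1],[0,0,-0.01,0,0,0,-1],[0,0,-0.03,0,0,0,-1],[0,0,-0.055,0,0,0,-1],[0,0,-0.07,0,0,0,-1]],
  ],
)

```text
t: 24.25
ee_pos: [0.6737, -0.1107, 0.1284]
eef_rot: [1.891, 2.508, 0.002]
ft_force: [1.0, -0.7, -1.4]
gripper_width: 0.541
grip_force: 15.0
```

```bash
python3 -c "
from h import *
print(r.observe()['grip_force']);go((.6736,.128,.16,8.5),(.479,.128,.09,-7.5))"
```

```text
14.98574674129486
t 24.25 pos [ 0.6737 -0.1107  0.1284] yaw 15.98 F [ 0.9714 -0.7161 -1.4468] w 47.6
[ 0.23   0.066 -0.032] [0.003 0.    0.249]
[ 0.283 -0.121  0.038] [ 0.003 -0.     0.783]
```

Request:
step_arm(
  series=[
    [[0.008,-0.003,-0.015,0,0,0.03,-1],[0.03,-0.013,-0.03,0,0,0.1,-1],[0.065,-0.028,-0.03,0,0,0.2,-1],[0.105,-0.045,-0.03,0,0,0.3,-1],[0.145,-0.062,-0.03,0,0,0.41,-1],[0.185,-0.079,-0.03,0,0,0.52,-1],[0.222,-0.095,-0.03,0,0,0.62,-1],[0.253,-0.108,-0.03,0,0,0.71,-1],[0.275,-0.118,-0.03,0,0,0.77,-1],[0.283,-0.121,-0.03,0,0,0.783,-1]],
  ],
)

```text
t: 25.25
ee_pos: [0.4765, 0.1302, 0.1568]
eef_rot: [-2.359, -2.075, 0.001]
ft_force: [0.4, -0.2, -2.1]
gripper_width: 0.55
grip_force: 15.0
```

```bash
python3 -c "
from h import *
go((.479,.130,.0655,-7.5))"
```

```text
t 25.25 pos [0.4765 0.1302 0.1568] yaw -7.33 F [ 0.4348 -0.2196 -2.1414] w 48.4
[0.    0.003 0.091] [-0.002  0.     0.006]
```

Request:
step_arm(
  series=[
    [[0,0.001,0.008,0,0,0,-1],[0,0.001,0.025,0,0,0,-1],[0,0.001,0.045,0,0,0,-1],[0,0.001,0.06,0,0,0,-1],[0,0.001,0.072,0,0,0,-1],[0,0.001,0.08,0,0,0,-1],[0,0.001,0.084,0,0,0,-1],[0,0.001,0.086,0,0,0,-1],[0,0.001,0.087,0,0,0,-1],[0,0.001,0.087,0,0,0,-1]],
  ],
)

```text
t: 26.25
ee_pos: [0.4803, 0.1278, 0.07]
eef_rot: [2.362, 2.071, 0.001]
ft_force: [-0.1, 0.3, -1.7]
gripper_width: 0.547
grip_force: 15.0
```

```bash
python3 -c "
from h import *
go((.479,.130,.0655,-7.5))"
```

```text
t 26.25 pos [0.4803 0.1278 0.07  ] yaw -7.52 F [-0.1007  0.263  -1.6932] w 48.1
[ 0.002 -0.002  0.005] [ 0.001 -0.    -0.001]
```

Request:
step_arm(
  series=[
    [[0.001,-0.001,0.001,0,0,0,-1],[0.001,-0.001,0.002,0,0,0,-1],[0.001,-0.001,0.0025,0,0,0,-1],[0.001,-0.001,0.003,0,0,0,-1],[0.001,-0.001,0.0033,0,0,0,-1],[0.001,-0.001,0.0036,0,0,0,-1],[0.001,-0.001,0.0039,0,0,0,-1],[0.001,-0.001,0.0042,0,0,0,-1],[0.001,-0.001,0.0045,0,0,0,-1],[0.001,-0.001,0.0045,0,0,0,-1]],
  ],
)

```text
t: 27.25
ee_pos: [0.4791, 0.1289, 0.0651]
eef_rot: [2.362, 2.071, 0.0]
ft_force: [-0.8, -0.3, -1.7]
gripper_width: 0.546
grip_force: 15.0
```

```bash
python3 -c "
from h import *
go((.479,.130,.0655,-7.5))"
```

```text
t 27.25 pos [0.4791 0.1289 0.0651] yaw -7.52 F [-0.7692 -0.2565 -1.6587] w 48.0
[ 0.001 -0.    -0.   ] [ 0.    -0.    -0.001]
```

Request:
step_arm(
  series=[
    [[0.001,0,0.0003,0,0,0,-1],[0.001,0,0.0006,0,0,0,-1],[0.001,0,0.0009,0,0,0,-1],[0.001,0,0.0012,0,0,0,-1],[0.001,0,0.0012,0,0,0,0.3],[0.001,0,0.0012,0,0,0,0.6],[0.001,0,0.0012,0,0,0,0.6],[0.001,0,0.0012,0,0,0,0.6],[0.001,0,-0.01,0,0,0,0.7],[0.001,0,-0.03,0,0,0,0.8]],
  ],
)

```text
t: 28.25
ee_pos: [0.4783, 0.1296, 0.095]
eef_rot: [-2.361, -2.07, 0.004]
ft_force: [0.8, -0.4, -0.0]
gripper_width: 0.889
grip_force: 0.0
```

```bash
python3 -c "
from h import *
go((.60,.13,.25,-7.5),(.60,.03,.3,-7.5))"
```

```text
t 28.25 pos [0.4783 0.1296 0.095 ] yaw -7.5 F [ 0.7722 -0.4287 -0.0057] w 78.2
[ 0.016  0.12  -0.155] [-0.005  0.001 -0.   ]
[-0.083  0.133 -0.205] [-0.005  0.001 -0.   ]
```

Request:
step_arm(
  series=[
    [[0,0,-0.03,0,0,0,1],[0,0,-0.07,0,0,0,1],[-0.01,0.015,-0.11,0,0,0,1],[-0.03,0.03,-0.15,0,0,0,1],[-0.06,0.05,-0.185,0,0,0,1],[-0.09,0.07,-0.205,0,0,0,1],[-0.12,0.09,-0.205,0,0,0,1],[-0.14,0.1,-0.205,0,0,0,1],[-0.15,0.1,-0.205,0,0,0,1],[-0.15,0.1,-0.205,0,0,0,1]],
  ],
)

```text
t: 29.25
ee_pos: [0.5581, -0.0329, 0.3003]
eef_rot: [-2.364, -2.068, 0.001]
ft_force: [-0.5, 0.5, -1.0]
gripper_width: 1.0
grip_force: 0.0
```

```bash
python3 -c "
from h import *
s=r.observe(); im=imaging.get_image('wrist'); K,P=cam('wrist',s); np.savez('w3.npz',K=K,P=P)
D=[(.479,.128,.046),(.4675,.045,.046),(.4563,-.0382,.046),(.445,-.121,.046)]
print(s['ee_pos'],proj(K,P,np.array(D)))
u=proj(K,P,np.array(D)); cv2.imwrite('pics/w3.png',im)
t=imaging.get_image('top'); cv2.imwrite('pics/top3.png',cv2.resize(t[270:400,220:480],None,fx=3,fy=3,interpolation=2))
"
```

```text
[ 0.5581 -0.0329  0.3003] [[220.3095  55.0538]
 [225.8924 140.2642]
 [231.1277 215.8506]
 [235.649  282.9449]]
```

View pics/w3.png

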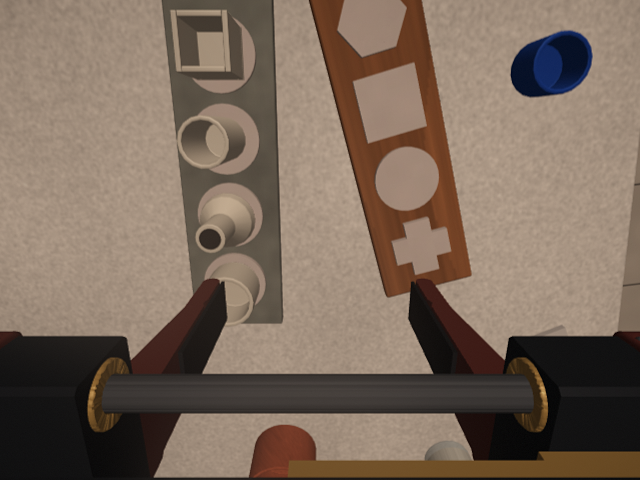

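View pics/top3.png

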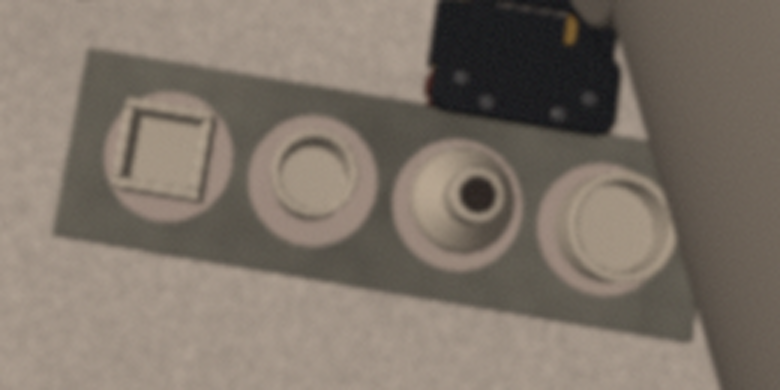

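```bash
python3 - <<'E'
from h import *
K,P=cam("top")
f=lambda p:(220+p[0]/3,270+p[1]/3)
for n,d,p,z in [("sq",(168,157),(164,150),.108),("tum",(313,180),(313,175),.126),("vase",(458,205),(478,195),.136),("bowl",(602,230),(620,228),.094)]:
    a=plane(K,P,f(d),.046)[0];b=plane(K,P,f(p),z)[0];print(n,"disc",a[:2],"pot",b[:2],"off mm",(b-a)[:2]*1e3)
d=np.load('w3.npz');K,P=d['K'],d['P']
for n,dd,p,z in [("sq",(221,55),(200,41),.108),("tum",(226,139),(204,142),.126),("vase",(231,216),(210,237),.136)]:
    a=plane(K,P,dd,.046)[0];b=plane(K,P,p,z)[0];print(n,"disc",a[:2],"pot",b[:2],"off mm",(b-a)[:2]*1e3)
E
```

```text
sq disc [0.4791 0.127 ] pot [0.4789 0.1254] off mm [-0.238  -1.5353]
tum disc [0.4685 0.0433] pot [0.467  0.0454] off mm [-1.5558  2.0868]
vase disc [ 0.4569 -0.0399] pot [ 0.4588 -0.0401] off mm [ 1.8427 -0.244 ]
bowl disc [ 0.4453 -0.1221] pot [ 0.4454 -0.1224] off mm [ 0.0287 -0.2643]
sq disc [0.4797 0.128 ] pot [0.4772 0.1293] off mm [-2.4694  1.324 ]
tum disc [0.4679 0.0463] pot [0.4674 0.0468] off mm [-0.4552  0.5506]
vase disc [ 0.4561 -0.0384] pot [ 0.4572 -0.0364] off mm [1.071  1.9626]
```

All four pots stand upright on the rack discs, centred to about 3 mm or better in both views (the bowl in the top view only). From the left they are square pot, tumbler, vase and bowl. The gripper is clear of everything.

```bash
python3 -c "
from rig import job
print(job.close_job())"
```

```text
the job is handed in; nothing more can be done
None
```

The four pots now stand upright on the kiln rack in reverse order (left to right: square pot, tumbler, vase, bowl), each within about 3 mm of its disc's centre, and the job was handed in after about 29 s.

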